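Find the 20 mm test bar by pinching and lay it on the bend fixture

ROBOT

A 7-joint arm with a two-finger parallel gripper is mounted at the origin on the work surface. World frame = base frame: x ahead of the robot, y to its left, z up, the work surface at z = 0. Lengths are in m, angles in rad, forces in N, time in s.
With the tool pointing down it reaches from about 0.4 to 0.875 m from the base axis. Payload 19.3 kg.
Tool frame: the origin (TCP) lies where the fingers leave the gripper's body, on its centre line; the fingertips stand bot.tip_reach ahead of it and the grasp point (between the pads) lies 54 mm ahead of it (bot.tip_reach is the distance from the TCP to the fingertips, in m); z points along the fingers, y is the line along which they close (so a half turn about z gives the same grasp; the last joint's range is limited). The gripper opens to 85 mm and grips with 20 to 120 N. Pads are 22 mm wide; open, the fingers measure 114 mm over their backs; the gripper's body (76 mm by 85 mm) begins 54 mm behind the grasp point. The pads swing forward as they close: fully open they stand 13 mm farther back than shut.
Start: joints at [1.103, 0.521, -0.036, 1.599, 0.021, 1.021, -0.113], TCP at [0.242, -0.576, 0.304] pointing down, gripper open.
Joint ranges: [-2.91, 2.91], [-0.3, 2.13], [-1.5, 1.42], [0.17, 2.43], [-1.26, 4.41], [0.16, 1.93], [-2.52, 2.52]. Speed limits (rad/s): [1.89, 1.89, 2.39, 2.39, 3.01, 3.01, 3.01].

INTERFACE

Orientations are given as [roll, pitch, yaw] about the fixed x, y, z axes, in that order (R = Rz(yaw) Ry(pitch) Rx(roll)).
In Python, from workcell import bot gives the robot as it stands. The module is installed in compiled form; this text tells all that it offers.
- The arm moves only by the shell command python3 -m jog 'ROWS' [FORCE]. ROWS is JSON, a list that holds one entry, the list of rows, each a list of 7 numbers: the shift along the tool's x, y, z in mm, then the turn, a rotation vector about the tool's x, y, z in rad, then the opening, from 0 (shut) to 1 (fully open). In form: [[[tx, ty, tz, wx, wy, wz, fingers], ...]]. A call has 1 to 5 rows; each row shifts and turns the commanded pose from where the row before left it, along the tool's axes as they then stand; what a row does not reach is not made up. A row lasts 1/10 s, in which the tool goes at most 50 mm and 8.59 degrees, less where a joint would pass 70% of its speed; a pose out of reach is approached as far as the arm can. A call is refused whole if a number of a shift passes 50 or a number of a turn 0.15, either way. A call with a gripper value outside its range is refused whole. The fingers move at their own pace and stop on an object; FORCE is the grip in N (left out, the last holds). Time passes only in rows, so rows that do not move let the fingers close. It gives the time, the measured TCP pose, the force, the opening and the grip force at its end, in the units of the state.
- bot.observe(): the state, without advancing time (a new reading comes with each control period).
- bot.grab_frame(name): name is "side" or "top" or "wrist"; returns a dict with "img" (384x512x3 uint8, red, green, blue), "intrinsics" (3x3 intrinsics, pixels), "R" (3x3) and "t" (3): a world point X has camera coordinates R X + t; the wrist camera has in their place "tool_from_camera" (4x4, takes a point from camera to tool coordinates, whose origin is the TCP and whose axes are the flange's). Camera axes: x right, y down, z forward; pixel columns grow to the right and rows downward; lengths in m; the calibration is good to about 2 mm. A picture is of the moment at which its call begins: read the wrist's pose just before it. There is no depth.
- bot.job_done(): hands the job in; it is judged then, once.
Trained networks look in a picture, given as the dict that the camera call returned (one of the last four; its "shot" number tells which), for a name from the list of things; names that differ only in an ending like _2 or _b are one class to them, and where a whole thing is asked for, a point or a joint stands for the part that bears it (a point fixed in the world has none). Each returns a list of dicts, best first, with "conf" (0 to 1); they miss things now and then, are a little off and sometimes report something else, mostly with a low value. They report only what shows in the picture. A call takes as long as a camera call. They do not tell look-alikes from the thing itself.
- bot.trace(query, picture): "region" (384x512 bool, what is visible of it).
- bot.spot_point(query, picture): "xyz" ([x, y, z] in m, in world coordinates, good to about 4 mm: a listed point, or the origin of a listed thing).
The state is a dict: "clock": time; "qpos": joint angles; "qd": joint speeds; "joint_efforts": joint torques, N m; "position": TCP position; "tool_rot": TCP orientation; "force": force on the tool from outside, world axes, zero at the start; "moment": the same for the moment, N m; "grip_width": finger opening in m; "finger_force": force on a finger pad.
Only numpy, scipy, OpenCV 4.12 (cv2) and the standard library are available. Lean on these libraries where they do the work, as an engineer would, in place of code of your own. Each camera call takes 0.05 s, during which the arm holds its last target. There are 200 camera calls.

TASK

Three bars stand on edge in the specimen rack; pinch them across their thickness where they stand to find the one that is 20 mm thick (the others are 16 and 24 mm), and leave those two in their slots. Take the 20 mm bar out and put it down flat on its broad face on the bench and let go of it, then take it again by its long edges and lay it flat, gently, centred and square across both rollers of the bend fixture. Do not push the wrench, the bottle or the tool tray about.

Things in the scene. Friction and masses are not known exactly. Their poses are not given: they have to be found in the camera images.
- bar_1: One of three bare aluminium test bars, alike but for thickness: 140 mm long, 40 mm wide, and 16, 20 or 24 mm thick; nothing but its thickness tells which it is, and the names are in no order. It starts standing on its long edge in one of the rack's three slots, upright, its 40 mm width vertical, its top 52 mm above the bench. Origin: the middle of the bar; x along its length, y through its thickness, z along its width (up at the start). 180 to 480 g.
- bar_2: One of three bare aluminium test bars, alike but for thickness: 140 mm long, 40 mm wide, and 16, 20 or 24 mm thick; nothing but its thickness tells which it is, and the names are in no order. It starts standing on its long edge in one of the rack's three slots, upright, its 40 mm width vertical, its top 52 mm above the bench. Origin: the middle of the bar; x along its length, y through its thickness, z along its width (up at the start). 180 to 480 g.
- bar_3: One of three bare aluminium test bars, alike but for thickness: 140 mm long, 40 mm wide, and 16, 20 or 24 mm thick; nothing but its thickness tells which it is, and the names are in no order. It starts standing on its long edge in one of the rack's three slots, upright, its 40 mm width vertical, its top 52 mm above the bench. Origin: the middle of the bar; x along its length, y through its thickness, z along its width (up at the start). 180 to 480 g.
- rack: Specimen rack, fixed: a grey plastic board 170 x 210 x 12 mm with a black plastic comb near each end of the bars. Origin: centre of its underside on the bench; the bars run along its x, the three slots lie at y = -62, 0 and +62 mm and are 28 mm wide. The combs stand 22 mm above the board (tops 34 mm above the bench) at x = 54 to 70 mm on either side; between them, 108 mm of each bar is open to the fingers, and only the board lies below.
- fixture: Lower half of a three-point bend fixture, fixed: dark steel base 150 x 100 x 14 mm with two fixed bright steel rollers, 18 mm in diameter and 80 mm long, lying along its y at x = -45 and +45 mm; their tops are 55 mm above the bench. Origin: centre of its underside on the bench, z up. The bar is to lie along its x (either way round), its middle over the origin.
- wrench: Steel wrench 180 mm long lying on the bench, a bystander. Origin: underside of its middle.
- oil: White plastic bottle, 56 mm in diameter, 130 mm high, standing, a bystander. Origin: centre of its underside.
- tooltray: Open blue plastic tray 100 x 140 x 45 mm on the bench, a bystander. Origin: centre of its underside.
Mind the look-alikes: they are no part of the job. Leave any orange, turquoise or yellow look-alike of the bar_2 alone.

How it is judged:
By the outcome, as a careful person would: the job done as asked, in the order asked, and still so for the second after the job is handed in, with the robot touching nothing.
It also fails if it takes over 59 s, if anything falls off the work surface, if the arm or the gripper's body presses on something with over 40 N, if the wrist force passes 120 N, or if a joint passes its speed limit or range.

## Working session

There is one attempt and no reset: what is moved stays moved. The work goes in short steps, Python scripts to look and compute and a shell command to move; the robot and the scene stay as the last step left them, time stands still between calls to the robot, and variables do not carry over. Pictures are saved under pics/ and viewed, at most 10 in all, crops included, and the job is handed in when it is done.

```bash
mkdir -p pics; ls
cat > h.py <<'E'
from workcell import bot
import numpy as np, cv2
from scipy.spatial.transform import Rotation as R
def cam(f):
    return f["intrinsics"],f["R"],f["t"]
E
python3 - <<'E'
from h import *
o=bot.observe(); print({k:np.round(v,3) for k,v in o.items()}, bot.tip_reach)
fs={}
for n in("side","top"):
    f=bot.grab_frame(n); cv2.imwrite(f"pics/{n}0.png",f["img"][:,:,::-1])
    print(n,np.round(f["intrinsics"],1).tolist(),np.round(f["R"],3).tolist(),np.round(f["t"],3).tolist())
    for q in("rack","fixture","bar_1","wrench","oil","tooltray"):
        print(q,[(np.round(d["xyz"],3).tolist(),round(d["conf"],2)) for d in bot.spot_point(q,f)])
a=cv2.imread("pics/side0.png");b=cv2.imread("pics/top0.png")
E
```

```text
pics
{'clock': np.float64(0.0), 'qpos': array([ 1.103,  0.522, -0.036,  1.6  ,  0.021,  1.021, -0.113]), 'qd': array([ 0.   ,  0.001,  0.   ,  0.001, -0.001, -0.001, -0.   ]), 'joint_efforts': array([-2.0000e-03, -9.2710e+01,  1.9780e+00, -3.6993e+01,  1.8000e-02,
        8.0000e-03,  0.0000e+00]), 'position': array([ 0.242, -0.576,  0.303]), 'tool_rot': array([-3.141,  0.   ,  0.398]), 'force': array([ 0.17 ,  0.623, -0.252]), 'moment': array([ 0.047, -0.088, -0.004]), 'finger_force': np.float64(0.0), 'grip_width': np.float64(0.085)} 0.0726
side [[382.0, 0.0, 257.4], [0.0, 382.0, 193.8], [0.0, 0.0, 1.0]] [[-0.735, -0.678, -0.004], [-0.419, 0.459, -0.784], [0.533, -0.575, -0.621]] [0.345, 0.265, 1.034]
rack [([0.473, -0.295, 0.002], 0.69)]
fixture [([0.537, 0.24, 0.002], 0.86), ([0.454, -0.357, 0.033], 0.26)]
bar_1 [([0.474, -0.292, 0.034], 0.93), ([0.7, -0.376, 0.022], 0.88), ([0.49, -0.236, 0.036], 0.87), ([0.345, 0.131, 0.019], 0.87), ([0.454, -0.354, 0.036], 0.62), ([0.253, -0.379, 0.016], 0.42)]
wrench [([0.491, -0.236, 0.036], 0.53), ([0.713, -0.017, -0.002], 0.46)]
oil [([0.711, 0.178, 0.0], 0.7)]
tooltray [([0.736, -0.203, -0.001], 0.87), ([0.537, 0.239, -0.001], 0.37)]
top [[367.2, 0.0, 253.5], [0.0, 367.2, 186.6], [0.0, 0.0, 1.0]] [[0.011, -1.0, -0.022], [-0.992, -0.008, -0.126], [0.126, 0.023, -0.992]] [-0.007, 0.517, 0.925]
rack [([0.47, -0.293, -0.005], 0.66)]
fixture [([0.531, 0.237, -0.001], 0.75)]
bar_1 [([0.343, 0.134, 0.021], 0.95), ([0.25, -0.379, 0.022], 0.9), ([0.477, -0.297, 0.032], 0.8), ([0.488, -0.237, 0.03], 0.73), ([0.451, -0.355, 0.028], 0.63), ([0.695, -0.379, 0.019], 0.56)]
wrench [([0.717, -0.018, -0.001], 0.85), ([0.472, -0.295, -0.003], 0.5)]
oil [([0.714, 0.174, -0.002], 0.85)]
tooltray [([0.741, -0.204, 0.001], 0.58)]
```

View pics/side0.png

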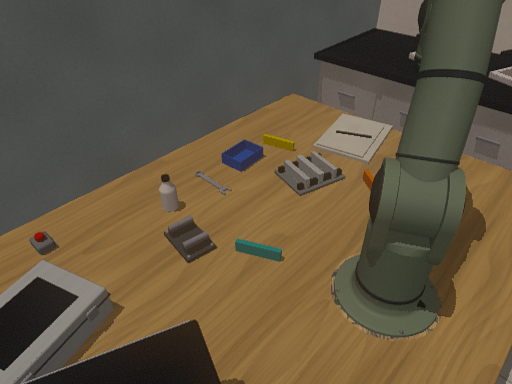

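View pics/top0.png

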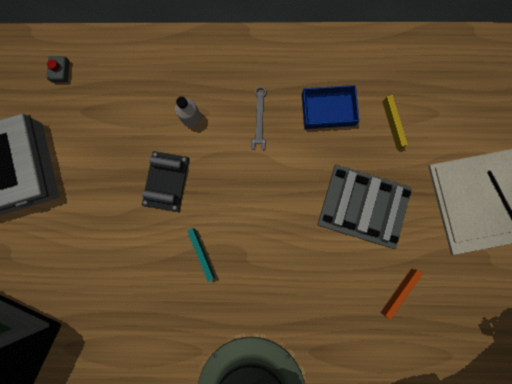

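Side view: three grey bars stand in the rack at about (295,172), (310,165) and (327,160). The look-alikes are yellow (279,142), turquoise (258,249) and orange (370,180). In the top view the bars are at (347,197), (370,203) and (395,212), and the look-alikes are yellow (397,122), turquoise (201,254) and orange (402,293). All three coloured ones lie outside the rack, so I choose the three grey ones standing in it. The rack yaw is about -0.28. I'll move over the rack for the close view.

```bash
python3 -m jog '[[[46,-24,0,0,0,0,1],[46,-24,0,0,0,0,1],[46,-24,0,0,0,0,1],[46,-24,0,0,0,0,1],[46,-24,0,0,0,0,1]]]' 20
python3 -m jog '[[[46,-24,0,0,0,0,0.5],[46,-24,0,0,0,0,0.5],[0,0,0,0,0,0.135,0.5],[0,0,0,0,0,0.135,0.5],[0,0,0,0,0,0.135,0.5]]]'
python3 -m jog '[[[0,0,0,0,0,0.135,0.5],[0,0,0,0,0,0.135,0.5],[0,0,0,0,0,0,0.5],[0,0,0,0,0,0,0.5]]]'
cat >> h.py <<'E'
def wcam(f,o):
    T=np.eye(4);T[:3,:3]=R.from_euler('xyz',o["tool_rot"]).as_matrix();T[:3,3]=o["position"]
    W=np.linalg.inv(T@np.array(f["tool_from_camera"]));return f["intrinsics"],W[:3,:3],W[:3,3]
def toplane(K,Rm,t,uv,z):
    uv=np.atleast_2d(uv).astype(float)
    d=(Rm.T@np.linalg.inv(K)@np.c_[uv,np.ones(len(uv))].T).T; c=-Rm.T@t
    return c+d*((z-c[2])/d[:,2])[:,None]
E
python3 - <<'E'
from h import *
o=bot.observe(); f=bot.grab_frame("wrist"); cv2.imwrite("pics/w1.png",f["img"][:,:,::-1])
print(np.round(f["tool_from_camera"],3).tolist(), o["position"],o["tool_rot"],o["clock"])
K,Rm,t=wcam(f,o)
for d in bot.trace("bar_1",f):
    m=d["region"].astype(np.uint8); c=max(cv2.findContours(m,0,2)[0],key=cv2.contourArea)
    b=cv2.boxPoints(cv2.minAreaRect(c)); P=toplane(K,Rm,t,b,0.052)
    e=[P[1]-P[0],P[2]-P[1]]; e.sort(key=np.linalg.norm)
    print(round(d["conf"],2),b.mean(0).round(),P.mean(0).round(4),"len",np.linalg.norm(e,axis=1).round(4),"yaw",np.degrees(np.arctan2(e[1][1],e[1][0])).round(1))
for q in("bar_1","rack"): print(q,[(np.round(d["xyz"],3).tolist(),round(d["conf"],2)) for d in bot.spot_point(q,f)])
E
```

```text
clock: 1.2
position: [0.4026, -0.3821, 0.3041]
tool_rot: [3.141, -0.0, 0.398]
force: [1.5, -1.1, 0.5]
grip_width: 0.0854
finger_force: 0.0
clock: 1.7
position: [0.4657, -0.3064, 0.3039]
tool_rot: [3.142, -0.0, -0.012]
force: [-0.0, -0.1, -0.1]
grip_width: 0.0422
finger_force: 0.0
clock: 2.1
position: [0.4656, -0.3066, 0.3039]
tool_rot: [3.141, -0.0, -0.273]
force: [-0.4, -0.2, -0.1]
grip_width: 0.0424
finger_force: 0.0
[[0.0, -0.951, -0.31, 0.078], [1.0, 0.0, -0.001, -0.0], [0.001, -0.31, 0.951, -0.071], [0.0, 0.0, 0.0, 1.0]] [ 0.46555063 -0.30662266  0.30394687] [ 3.14149870e+00 -2.09271022e-05 -2.72844270e-01] 2.1
0.85 [295. 165.] [ 0.4526 -0.3523  0.052 ] len [0.0206 0.1401] yaw -16.7
0.76 [ 19. 318.] [0.3423 0.0874 0.052 ] len [0.0642 0.0964] yaw -155.5
0.73 [196. 162.] [ 0.4888 -0.2387  0.052 ] len [0.0279 0.1399] yaw 164.0
0.65 [245. 162.] [ 0.4725 -0.2947  0.052 ] len [0.0238 0.1414] yaw -17.8
0.61 [288.   6.] [ 0.6204 -0.3845  0.052 ] len [0.0105 0.0192] yaw -105.6
0.57 [352. 260.] [ 0.3085 -0.3973  0.052 ] len [0.0346 0.0555] yaw -37.0
bar_1 [([0.253, -0.378, 0.017], 0.96), ([0.49, -0.236, 0.033], 0.85), ([0.451, -0.354, 0.03], 0.8), ([0.343, 0.131, 0.014], 0.78), ([0.473, -0.293, 0.032], 0.76)]
rack [([0.475, -0.297, 0.001], 0.58)]
```

Run:
```python
import cv2
a=cv2.imread("pics/w1.png")[80:240,120:370]; cv2.imwrite("pics/w1c.png",cv2.resize(a,None,fx=3,fy=3,interpolation=2))
```

```text
(no output)
```

View pics/w1c.png

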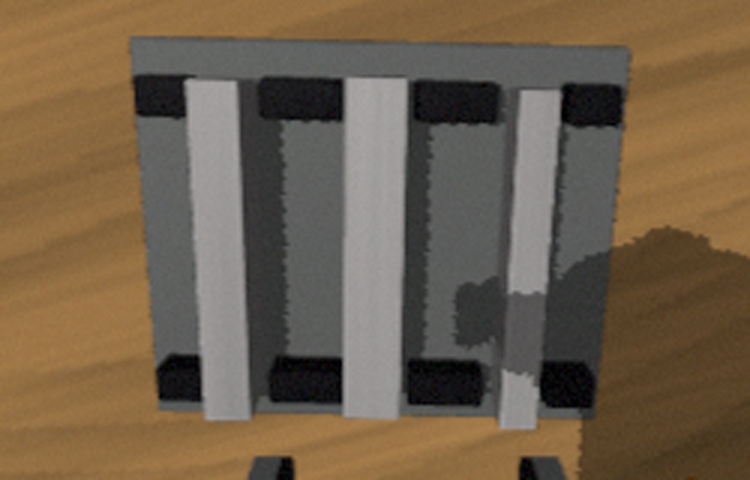

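In the crop the left bar top (about px 193,163) is about 52 crop-px wide, the middle (245,163) about 61 and the right (296,166) about 39. So by eye the left is likely the 20 mm bar, and the pinching will decide it. Now I'll work out the exact tops.

```bash
cat >> h.py <<'E'
def go(p,yaw,o=None):
    "remaining: shift in present tool axes (mm), then turn about tool z (rad)"
    o=o or bot.observe(); M=R.from_euler('xyz',o["tool_rot"])
    print("shift",(M.inv().apply(np.array(p)-o["position"])*1000).round(1),"then rotvec",(M.inv()*R.from_euler('xyz',[np.pi,0,yaw])).as_rotvec().round(3))
E
python3 - <<'E'
from h import *
o=bot.observe(); f=bot.grab_frame("wrist"); K,Rm,t=wcam(f,o)
q={"L":[(186,80),(239,80),(251,420),(204,420)],"M":[(344,78),(407,78),(401,418),(343,418)],"R":[(520,90),(560,90),(536,427),(500,427)]}
for k,c in q.items():
    P=toplane(K,Rm,t,np.array(c)/3+[120,80],0.052); e=P[0]+P[1]-P[2]-P[3]; y=np.arctan2(e[1],e[0])
    print(k,P.mean(0).round(4),"L",np.linalg.norm(e/2).round(4),"w",np.linalg.norm(P[0]-P[1]).round(4),np.linalg.norm(P[2]-P[3]).round(4),"yaw",y.round(3)); go([*P.mean(0)[:2],0.13],-0.29)
E
```

```text
L [ 0.4882 -0.2353  0.052 ] L 0.1394 w 0.0199 0.0202 yaw -0.302
shift [  2.5 -75.1 173.9] then rotvec [-0.     0.     0.014]
M [ 0.4723 -0.2948  0.052 ] L 0.1391 w 0.0237 0.0248 yaw -0.297
shift [  3.4 -13.4 173.9] then rotvec [-0.     0.     0.014]
R [ 0.4513 -0.3537  0.052 ] L 0.139 w 0.0151 0.0155 yaw -0.292
shift [ -0.8  48.9 173.9] then rotvec [-0.     0.     0.014]
```

```bash
python3 -m jog '[[[0,25,0,0,0,0.024,0.5],[0,24,0,0,0,0,0.5],[0,0,50,0,0,0,0.5],[0,0,50,0,0,0,0.5],[0,0,50,0,0,0,0.5]]]' 20
python3 -m jog '[[[0,0,35,0,0,0,0.5],[0,0,15,0,0,0,0.5],[0,0,0,0,0,0,0.5]]]'
python3 -m jog '[[[0,0,0,0,0,0,0],[0,0,0,0,0,0,0],[0,0,0,0,0,0,0],[0,0,0,0,0,0,0]]]' 20
```

```text
clock: 2.85
position: [0.4514, -0.3539, 0.1526]
tool_rot: [3.141, -0.001, -0.301]
force: [1.3, -0.5, 0.4]
grip_width: 0.0425
finger_force: 0.0
clock: 3.15
position: [0.451, -0.3534, 0.1026]
tool_rot: [-3.141, 0.003, -0.301]
force: [0.2, -0.2, 1.4]
grip_width: 0.0424
finger_force: 0.0
clock: 3.55
position: [0.4523, -0.3543, 0.1058]
tool_rot: [3.141, -0.003, -0.301]
force: [-1.2, 0.7, 11.1]
grip_width: 0.0152
finger_force: 25.5
```

```bash
python3 -m jog '[[[0,0,0,0,0,0,0.5],[0,0,0,0,0,0,0.5],[0,0,-38,0,0,0,0.5],[1,-31,0,0,0,0,0.5],[2,-32,0,0,0,0,0.5]]]' 20
python3 -m jog '[[[0,0,0,0,0,0,0.5],[0,0,25,0,0,0,0.5],[0,0,13,0,0,0,0.5],[0,0,0,0,0,0,0.5]]]'
python3 -m jog '[[[0,0,0,0,0,0,0],[0,0,0,0,0,0,0],[0,0,0,0,0,0,0],[0,0,0,0,0,0,0]]]' 20
python3 -m jog '[[[0,0,0,0,0,0,0.5],[0,0,0,0,0,0,0.5],[0,0,-38,0,0,0,0.5],[-1,-31,0,0,0,0,0.5],[-1,-30,0,0,0,0,0.5]]]' 20
python3 -c "
from h import *
go([.4882,-.2353,.104],-.298)"
```

```text
clock: 4.05
position: [0.4733, -0.2947, 0.1432]
tool_rot: [3.141, -0.002, -0.304]
force: [0.3, 1.1, -0.6]
grip_width: 0.043
finger_force: 0.0
clock: 4.45
position: [0.4721, -0.2944, 0.1024]
tool_rot: [-3.141, 0.003, -0.302]
force: [-1.6, 0.3, 0.4]
grip_width: 0.0427
finger_force: 0.0
clock: 4.85
position: [0.4731, -0.2947, 0.1044]
tool_rot: [3.141, -0.0, -0.301]
force: [-2.0, -0.4, 2.8]
grip_width: 0.0235
finger_force: 22.6
clock: 5.35
position: [0.4896, -0.2355, 0.1429]
tool_rot: [3.141, -0.002, -0.303]
force: [0.3, 0.9, 0.4]
grip_width: 0.0427
finger_force: 0.0
shift [-1.5  0.2 38.9] then rotvec [ 0.    -0.002 -0.005]
```

```bash
python3 -m jog '[[[-1,0,0,0,0,0,0.5],[0,0,25,0,0,0,0.5],[0,0,11,0,0,0,0.5],[0,0,0,0,0,0,0.5]]]'
python3 -m jog '[[[0,0,0,0,0,0,0],[0,0,0,0,0,0,0],[0,0,0,0,0,0,0],[0,0,0,0,0,0,0]]]' 20
```

```text
clock: 5.75
position: [0.4875, -0.2353, 0.1046]
tool_rot: [-3.142, 0.003, -0.301]
force: [-0.7, 0.1, 0.9]
grip_width: 0.0426
finger_force: 0.0
clock: 6.15
position: [0.4885, -0.2355, 0.1065]
tool_rot: [3.141, -0.001, -0.301]
force: [-0.6, 0.6, 5.5]
grip_width: 0.0195
finger_force: 24.6
```

20 mm confirmed (16 → 15.2, 24 → 23.5, 20 → 19.5 read). I'll squeeze harder, lift it, and carry it to the free bench between rack and fixture.

```bash
python3 -m jog '[[[0,0,0,0,0,0,0],[0,0,0,0,0,0,0],[0,0,-10,0,0,0,0],[0,0,-20,0,0,0,0],[0,0,-30,0,0,0,0]]]' 80
python3 -m jog '[[[0,0,-35,0,0,0,0],[0,0,-35,0,0,0,0],[0,0,-35,0,0,0,0],[-10,-30,0,0,0,-0.1,0],[-10,-35,0,0,0,-0.1,0]]]'
python3 -m jog '[[[0,-40,0,0,0,-0.1,0],[0,-40,0,0,0,0,0],[0,-40,0,0,0,0,0],[0,-10,0,0,0,0,0],[0,0,0,0,0,0,0]]]'
python3 -c "
from h import *
o=bot.observe(); print(o['qpos'].round(2)); f=bot.grab_frame('wrist'); cv2.imwrite('pics/w2.png',f['img'][:,:,::-1])
go([.52,-.03,.25],0)"
```

```text
clock: 6.65
position: [0.4876, -0.235, 0.1661]
tool_rot: [-3.141, 0.002, -0.301]
force: [1.0, 0.4, -3.1]
grip_width: 0.018
finger_force: 79.1
clock: 7.15
position: [0.4848, -0.1674, 0.2724]
tool_rot: [3.141, -0.002, -0.1]
force: [1.6, 1.4, -4.0]
grip_width: 0.018
finger_force: 79.1
clock: 7.65
position: [0.4889, -0.036, 0.2714]
tool_rot: [-3.141, -0.0, 0.002]
force: [-0.1, -0.8, -3.7]
grip_width: 0.0182
finger_force: 79.1
[-0.    0.35 -0.05  1.98  0.03  0.81 -1.64]
shift [31.1 -7.5 21.3] then rotvec [ 0. -0. -0.]
```

View pics/w2.png

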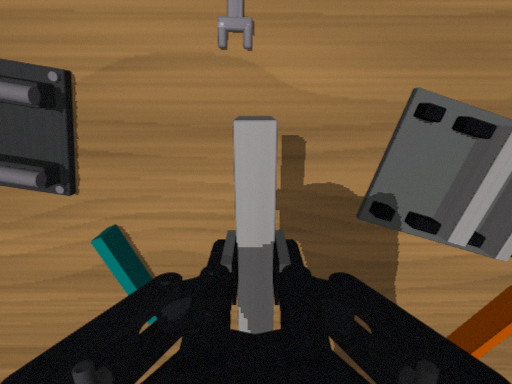

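The bar is held squarely between the fingers, around (255,225), with the wrench, fixture and turquoise look-alike well clear. Next I'll tilt about 45° about the bar axis in the air.

```bash
python3 -m jog '[[[31,23,0,0,0,0,0],[0,0,0,0.133,0,0,0],[0,0,0,0.133,0,0,0],[0,0,0,0.133,0,0,0],[0,0,0,0.133,0,0,0]]]'
python3 -m jog '[[[0,0,0,0.133,0,0,0],[0,0,0,0.133,0,0,0],[0,0,0,0,0,0,0],[0,0,0,0,0,0,0]]]'
python3 -c "
from h import *
o=bot.observe(); print(o['qpos'].round(2)); M=R.from_euler('xyz',o['tool_rot']); print(M.as_matrix().round(3))
for v in([0,10,94.5],[0,24.5,72],[0,45,30]): print(v,o['position']+M.apply(np.array(v)/1000))
print('world down in tool',M.inv().apply([0,0,-1]).round(3))"
```

```text
clock: 8.2
position: [0.5201, -0.0628, 0.2716]
tool_rot: [-2.605, -0.003, -0.004]
force: [-0.1, 0.4, -4.1]
grip_width: 0.018
finger_force: 79.4
clock: 8.6
position: [0.5198, -0.0621, 0.2704]
tool_rot: [-2.347, 0.001, -0.003]
force: [-0.3, 0.4, -2.5]
grip_width: 0.0179
finger_force: 79.7
[ 0.59  0.6  -0.35  1.82 -0.64  1.09 -0.9 ]
[[ 1.    -0.003  0.002]
 [-0.003 -0.701  0.713]
 [-0.001 -0.713 -0.701]]
[0, 10, 94.5] [ 0.5199795  -0.00168062  0.19707445]
[0, 24.5, 72] [ 0.51989371 -0.0278929   0.20249748]
[0, 45, 30] [ 0.51975191 -0.07222083  0.21730506]
world down in tool [0.001 0.713 0.701]
```

```bash
python3 -m jog '[[[0,32,31.5,0,0,0,0],[0,32,31.5,0,0,0,0],[0,32,31.5,0,0,0,0],[0,25,24.5,0,0,0,0],[0,4,4,0,0,0,0]]]'
python3 -m jog '[[[0,0,0,0,0,0,0],[0,0,0,0,0,0,0]]]'
python3 -c "
from h import *
o=bot.observe(); f=bot.grab_frame('side'); print(o['clock'])
a=f['img'][:,:,::-1][150:300,120:320]; cv2.imwrite('pics/s2.png',cv2.resize(a,None,fx=4,fy=4,interpolation=2))
for d in bot.spot_point('bar_1',f): print(d['xyz'],d['conf'])"
```

```text
clock: 9.1
position: [0.519, -0.0591, 0.0931]
tool_rot: [-2.346, 0.003, 0.001]
force: [0.4, 0.0, -2.4]
grip_width: 0.018
finger_force: 79.6
clock: 9.3
position: [0.5208, -0.0598, 0.0975]
tool_rot: [-2.345, -0.002, -0.0]
force: [0.4, -0.3, -2.5]
grip_width: 0.0182
finger_force: 79.6
9.3
[0.5243, -0.0036, 0.0483] 0.87
[0.4524, -0.3595, 0.0325] 0.84
[0.4737, -0.2914, 0.0287] 0.76
[0.3427, 0.1302, 0.0162] 0.75
[0.6977, -0.3795, 0.0224] 0.5
[0.2516, -0.3804, 0.0158] 0.39
```

View pics/s2.png

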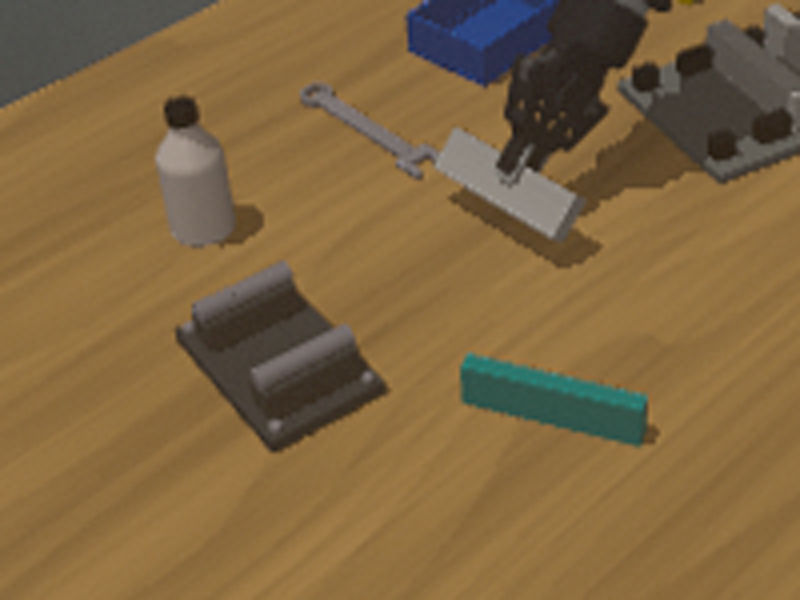

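The bar is tilted with its broad face up (crop 510,185) and hovers about 24 mm above a clear patch. I'll lower it to contact.

```bash
python3 -m jog '[[[0,6,6,0,0,0,0],[0,6,6,0,0,0,0],[0,3,3,0,0,0,0],[0,0,0,0,0,0,0]]]'
python3 -m jog '[[[0,1.5,1.5,0,0,0,0],[0,0,0,0,0,0,0]]]'
```

```text
clock: 9.8
position: [0.5197, -0.0595, 0.0735]
tool_rot: [-2.343, 0.001, -0.001]
force: [-0.5, -0.9, -3.0]
grip_width: 0.0181
finger_force: 79.9
clock: 10.0
position: [0.52, -0.0595, 0.0728]
tool_rot: [-2.342, -0.0, -0.001]
force: [-2.8, -3.2, 8.3]
grip_width: 0.018
finger_force: 81.2
```

```bash
python3 -m jog '[[[0,-3,0,0,0,0,0.3],[0,-3,0,0,0,0,0.36],[0,0,0,0,0,0,0.36],[0,0,-8,0,0,0,0.36],[0,0,-8,0,0,0,0.36]]]' 20
python3 -m jog '[[[0,0,-15,0,0,0,0.36],[0,0,-25,0,0,0,0.36],[0,0,-35,0,0,0,0.36],[0,-20,-40,0,0,0,0.5],[0,-20,-40,0,0,0,0.8]]]' 20
python3 -c "
from h import *
f=bot.grab_frame('side')
a=f['img'][:,:,::-1][150:300,120:320]; cv2.imwrite('pics/s3.png',cv2.resize(a,None,fx=4,fy=4,interpolation=2))
for d in bot.spot_point('bar_1',f): print(d['xyz'],d['conf'])"
```

```text
clock: 10.5
position: [0.5199, -0.0673, 0.0881]
tool_rot: [-2.344, 0.0, -0.001]
force: [0.5, -0.2, -1.0]
grip_width: 0.0311
finger_force: 0.3
clock: 11.0
position: [0.5194, -0.1512, 0.2263]
tool_rot: [-2.344, 0.001, -0.002]
force: [0.3, 0.9, -0.1]
grip_width: 0.056
finger_force: 0.0
[0.5205, -0.0172, 0.0121] 0.89
[0.4526, -0.3574, 0.0366] 0.81
[0.4748, -0.2922, 0.03] 0.77
[0.2532, -0.3763, 0.0167] 0.57
[0.7, -0.3769, 0.02] 0.45
```

View pics/s3.png

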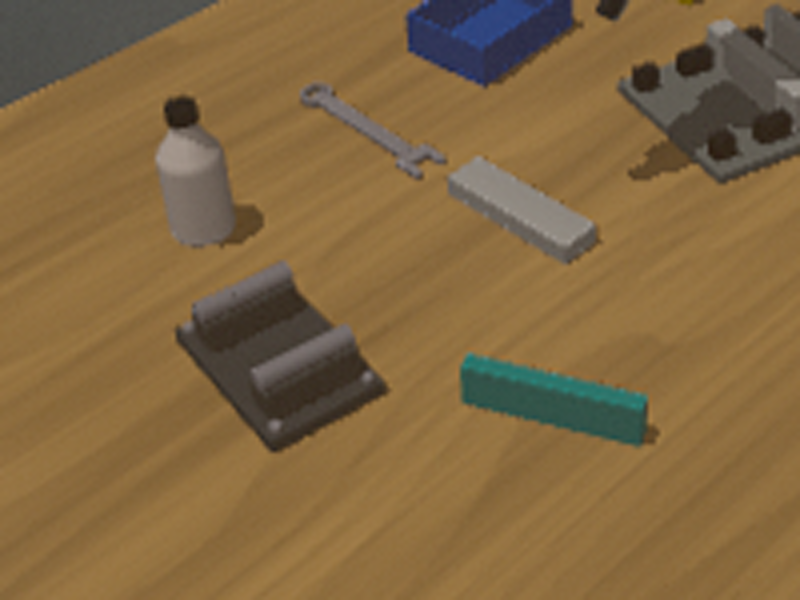

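The 20 mm bar lies flat on its broad face (crop 522,208), let go, clear of everything. Next I'll straighten the tool and look at the fixture, then the bar, from above.

```bash
python3 -m jog '[[[0,0,0,-0.133,0,0,1],[0,0,0,-0.133,0,0,1],[0,0,0,-0.133,0,0,1],[0,0,0,-0.133,0,0,1],[0,0,0,-0.133,0,0,1]]]'
python3 -m jog '[[[0,0,0,-0.133,0,0,1],[-8,-48,-12,0,0,0,1],[-8,-48,-12,0,0,0,1],[-8,-48,-12,0,0,0,1],[-8,-48,-12,0,0,0,1]]]'
python3 -m jog '[[[-8,-48,0,0,0,0,1],[-10,-48,0,0,0,0,1],[0,-48,0,0,0,0,1],[0,0,0,0,0,0,1],[0,0,0,0,0,0,1]]]'
python3 - <<'E'
from h import *
o=bot.observe(); print(o["position"],o["tool_rot"])
f=bot.grab_frame("wrist"); cv2.imwrite("pics/w3.png",f["img"][:,:,::-1])
for q in("fixture",): print(q,[(np.round(d["xyz"],3).tolist(),round(d["conf"],2)) for d in bot.spot_point(q,f)])
a=f["img"][:,:,::-1]; cv2.imwrite("pics/w3b.png",cv2.resize(a,(768,576),interpolation=2))
np.savez("w3.npz",K=f["intrinsics"],T=f["tool_from_camera"],p=o["position"],r=o["tool_rot"])
E
```

```text
clock: 11.6
position: [0.52, -0.1505, 0.2256]
tool_rot: [-3.014, -0.002, -0.002]
force: [0.2, -0.1, -1.2]
grip_width: 0.0855
finger_force: 0.0
clock: 12.1
position: [0.4875, 0.0432, 0.2734]
tool_rot: [3.141, -0.0, -0.002]
force: [1.3, -0.2, -0.3]
grip_width: 0.0856
finger_force: 0.0
clock: 12.6
position: [0.4701, 0.1864, 0.2726]
tool_rot: [3.141, 0.0, 0.0]
force: [0.4, -0.4, -0.4]
grip_width: 0.0853
finger_force: 0.0
[0.47010361 0.18640044 0.27256844] [3.14138741e+00 1.37216915e-04 4.97909091e-04]
fixture [([0.54, 0.24, 0.005], 0.61)]
```

View pics/w3b.png

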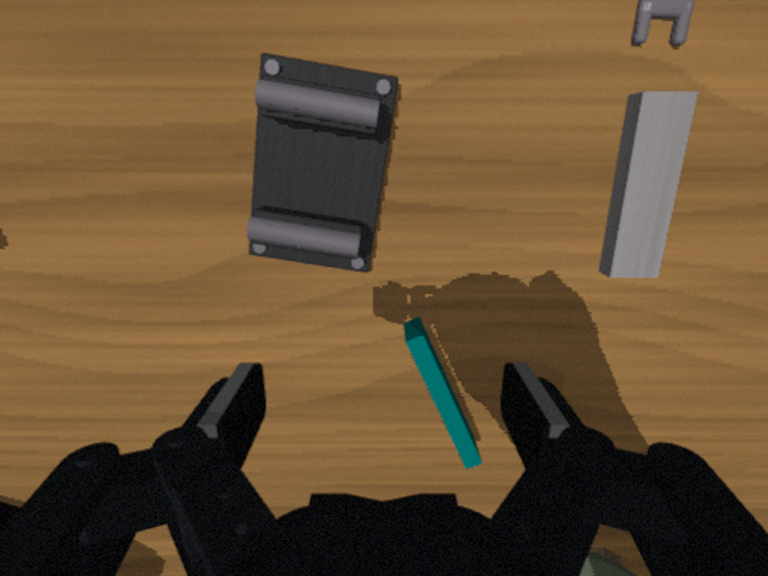

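The wrist view (×1.5) shows the fixture plate corners at (262,53), (398,77), (371,271) and (249,254), the rollers at (318,103) and (305,233), and the flat bar top at (641,92), (697,91), (660,277) and (610,277).

Run:
```python
from h import *
d=np.load("w3.npz"); K,Rm,t=wcam({"intrinsics":d["K"],"tool_from_camera":d["T"]},{"position":d["p"],"tool_rot":d["r"]})
def rect(n,c,z):
    P=toplane(K,Rm,t,np.array(c)/1.5,z); e=P[0]+P[1]-P[2]-P[3]
    print(n,P.mean(0).round(4),"sides",[np.linalg.norm(P[i]-P[i-1]).round(4) for i in range(4)],"yaw",np.arctan2(e[1],e[0]).round(3))
rect("plate",[(262,53),(398,77),(371,271),(249,254)],.014)
rect("bar",[(641,92),(697,91),(660,277),(610,277)],.020)
rect("rollers(axes ends)",[(257.5,91.5),(378.5,113),(360.5,244),(250,223)],.048)
```

```text
plate [0.5343 0.2362 0.014 ] sides [np.float64(0.1489), np.float64(0.0983), np.float64(0.1475), np.float64(0.1014)] yaw -0.152
bar [ 0.5201 -0.019   0.02  ] sides [np.float64(0.1387), np.float64(0.04), np.float64(0.1394), np.float64(0.0411)] yaw 0.016
rollers(axes ends) [0.5356 0.2367 0.048 ] sides [np.float64(0.0875), np.float64(0.0804), np.float64(0.0898), np.float64(0.0809)] yaw -0.153
```

```bash
python3 -m jog '[[[4,41,5,0,0,0,0.75],[4,41,5,0,0,0,0.75],[4,41,5,0,0,0,0.75],[4,41,5,0,0,0,0.75],[4,41,5,0,0,0,0.75]]]'
python3 -m jog '[[[0,0,0,0,0,0,0.75],[0,0,0,0,0,0,0.75]]]'
python3 - <<'E'
from h import *
o=bot.observe(); f=bot.grab_frame("wrist"); K,Rm,t=wcam(f,o); print(o["position"])
cv2.imwrite("pics/w4.png",cv2.resize(f["img"][:,:,::-1][0:300,100:400],(600,600),interpolation=2))
for d in bot.trace("bar_1",f)[:3]:
    m=d["region"].astype(np.uint8); c=max(cv2.findContours(m,0,2)[0],key=cv2.contourArea)
    P=toplane(K,Rm,t,cv2.boxPoints(cv2.minAreaRect(c)),.02); e=sorted([P[1]-P[0],P[2]-P[1]],key=np.linalg.norm)
    print(d["conf"],P.mean(0).round(4),np.linalg.norm(e,axis=1).round(4),np.arctan(e[1][1]/e[1][0]).round(3))
for d in bot.spot_point("bar_1",f): print(d["xyz"],d["conf"])
np.savez("w4.npz",K=f["intrinsics"],T=f["tool_from_camera"],p=o["position"],r=o["tool_rot"])
E
```

```text
clock: 13.2
position: [0.4897, -0.0224, 0.2475]
tool_rot: [3.141, -0.0, -0.004]
force: [0.3, 0.6, -0.1]
grip_width: 0.064
finger_force: 0.0
clock: 13.4
position: [0.4898, -0.0213, 0.2475]
tool_rot: [3.141, 0.0, -0.005]
force: [0.4, 0.7, -0.2]
grip_width: 0.0644
finger_force: 0.0
[ 0.48980023 -0.02131971  0.24746709]
0.89 [0.3747 0.1496 0.02  ] [0.0478 0.0714] 0.456
0.8 [ 0.2444 -0.3556  0.02  ] [0.0417 0.101 ] 0.277
0.74 [ 0.455  -0.3039  0.02  ] [0.062  0.1235] -0.299
[0.472, -0.2939, 0.0324] 0.98
[0.5225, -0.0204, 0.0065] 0.94
[0.3414, 0.1308, 0.0163] 0.89
```

View pics/w4.png

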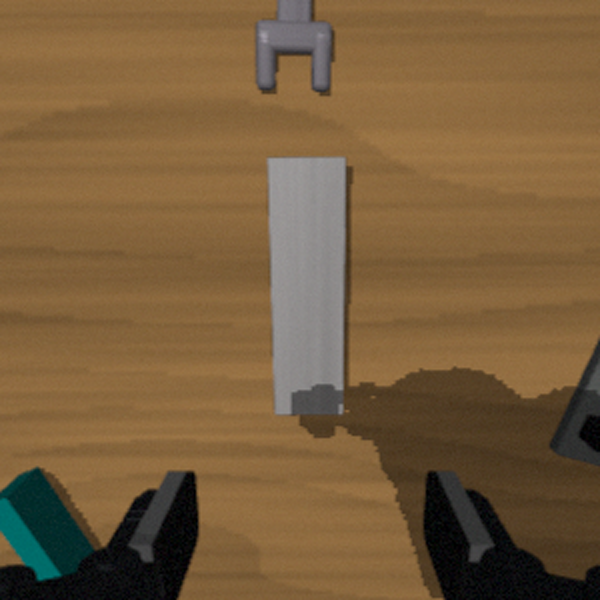

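Run:
```python
from h import *
d=np.load("w4.npz"); K,Rm,t=wcam({"intrinsics":d["K"],"tool_from_camera":d["T"]},{"position":d["p"],"tool_rot":d["r"]})
P=toplane(K,Rm,t,np.array([(268,157),(346,157),(344.5,415),(276,415)])/2+[100,0],.02); e=P[0]+P[1]-P[2]-P[3]
print(P.mean(0).round(4),[np.linalg.norm(P[i]-P[i-1]).round(4) for i in range(4)],"yaw",np.arctan2(e[1],e[0]).round(3))
go([*P.mean(0)[:2],0.09],0.005)
```

```text
[ 0.5198 -0.0197  0.02  ] [np.float64(0.1401), np.float64(0.0395), np.float64(0.1401), np.float64(0.0401)] yaw 0.006
shift [ 29.8   0.8 157.6] then rotvec [-0.    -0.    -0.006]
```

```bash
python3 -m jog '[[[30,1,10,0,0,-0.008,0.75],[0,0,45,0,0,0,0.75],[0,0,45,0,0,0,0.75],[0,0,45,0,0,0,0.75],[0,0,0,0,0,0,0.75]]]' 20
python3 -m jog '[[[0,0,15,0,0,0,0.75],[0,0,8,0,0,0,0.75],[0,0,0,0,0,0,0.75]]]'
python3 -c "
from h import *
go([.52,-.0195,.078],.006)"
```

```text
clock: 14.05
position: [0.5175, -0.0194, 0.098]
tool_rot: [3.142, 0.008, 0.008]
force: [-1.2, -0.0, 1.0]
grip_width: 0.0643
finger_force: 0.0
clock: 14.35
position: [0.5204, -0.02, 0.0803]
tool_rot: [-3.141, -0.0, 0.007]
force: [0.9, 0.6, 0.0]
grip_width: 0.0638
finger_force: 0.0
shift [-0.4 -0.5  2.3] then rotvec [-0.    -0.     0.001]
```

```bash
python3 -m jog '[[[0,0,2,0,0,0,0.75],[0,0,0,0,0,0,0.2],[0,0,0,0,0,0,0.2],[0,0,0,0,0,0,0.2],[0,0,0,0,0,0,0.2]]]' 20
python3 -m jog '[[[0,0,0,0,0,0,0.2],[0,0,0,0,0,0,0.2],[0,0,-10,0,0,0,0.2],[0,0,-20,0,0,0,0.2],[0,0,-20,0,0,0,0.2]]]' 70
python3 -m jog '[[[0,0,-30,0,0,0,0.2],[0,0,-30,0,0,0,0.2],[0,0,0,0,0,0,0.2]]]'
python3 -c "
from h import *
go([.535,.2365,.19],-.152)"
```

```text
clock: 14.85
position: [0.5204, -0.0203, 0.0782]
tool_rot: [-3.141, -0.001, 0.007]
force: [-1.2, 0.5, 9.1]
grip_width: 0.0397
finger_force: 19.9
clock: 15.35
position: [0.5198, -0.0204, 0.1284]
tool_rot: [-3.142, 0.001, 0.007]
force: [0.1, -0.3, -3.1]
grip_width: 0.0383
finger_force: 72.2
clock: 15.65
position: [0.5214, -0.0204, 0.1913]
tool_rot: [-3.141, -0.005, 0.006]
force: [0.3, -0.5, -4.2]
grip_width: 0.0387
finger_force: 72.4
shift [  15.3 -256.8    1.4] then rotvec [-0.001 -0.005  0.158]
```

```bash
python3 -m jog '[[[3,-43,0,0,0,0,0.2],[3,-43,0,0,0,0,0.2],[3,-43,0,0,0,0,0.2],[3,-43,0,0,0,0,0.2],[3,-43,0,0,0,0,0.2]]]'
python3 -m jog '[[[0,-42,0,0,0,0,0.2],[0,0,0,0,0,0.08,0.2],[0,0,0,0,0,0.078,0.2],[0,0,0,0,0,0,0.2],[0,0,0,0,0,0,0.2]]]'
python3 - <<'E'
from h import *
o=bot.observe(); f=bot.grab_frame("wrist"); print(o["position"],o["tool_rot"])
cv2.imwrite("pics/w5.png",cv2.resize(f["img"][:,:,::-1],(768,576),interpolation=2))
np.savez("w5.npz",K=f["intrinsics"],T=f["tool_from_camera"],p=o["position"],r=o["tool_rot"])
go([.535,.2365,.19],-.152)
E
```

```text
clock: 16.15
position: [0.5332, 0.1964, 0.1872]
tool_rot: [3.141, 0.001, 0.007]
force: [0.6, 0.7, -2.6]
grip_width: 0.038
finger_force: 72.3
clock: 16.65
position: [0.5332, 0.2366, 0.1872]
tool_rot: [3.141, 0.0, -0.149]
force: [0.1, 0.4, -3.2]
grip_width: 0.0383
finger_force: 72.3
[0.53317314 0.23657813 0.18724344] [ 3.14117348e+00  3.06474231e-04 -1.48985497e-01]
shift [ 1.7 -0.2 -2.7] then rotvec [0.    0.    0.003]
```

View pics/w5.png

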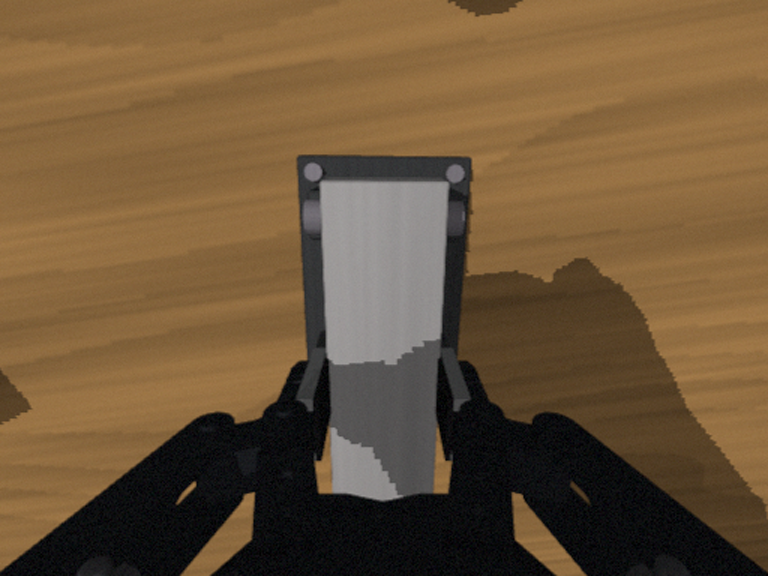

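The bar sits square over the fixture: its far end is at (320–449,180), the plate's far edge at (298–471,157), and the bolts at (313,172) and (456,173). I'll compute the residual offset.

Run:
```python
from h import *
d=np.load("w5.npz"); K,Rm,t=wcam({"intrinsics":d["K"],"tool_from_camera":d["T"]},{"position":d["p"],"tool_rot":d["r"]})
def end(n,c,z,h):
    P=toplane(K,Rm,t,np.array(c)/1.5,z); v=P[0]-P[1]; u=np.array([v[1],-v[0],0])/np.linalg.norm(v)
    print(n,"width",np.linalg.norm(v).round(4),"yaw",np.arctan2(u[1],u[0]).round(3),"centre",(P.mean(0)-h*np.array([np.cos(-.151),np.sin(-.151),0])).round(4))
end("plate",[(298,156),(471,158)],.014,.075)
end("bar",[(320,181),(449,181)],d["p"][2]-.0582,.070)
P=toplane(K,Rm,t,np.array([(330,490),(435,490),(323,260),(446,260)])/1.5,d["p"][2]-.0582)
e=P[2]+P[3]-P[0]-P[1]; print("bar axis yaw",np.arctan2(e[1],e[0]).round(3))
```

```text
plate width 0.0982 yaw -0.16 centre [0.5334 0.2364 0.014 ]
bar width 0.0394 yaw -0.149 centre [0.5327 0.2369 0.129 ]
bar axis yaw -0.156
```

```bash
python3 -m jog '[[[1.5,0,15,0,0,0.003,0.2],[0,0,20,0,0,0,0.2],[0,0,10,0,0,0,0.2],[0,0,4,0,0,0,0.2],[0,0,0,0,0,0,0.2]]]'
python3 -m jog '[[[0,0,2,0,0,0,0.2],[0,0,0,0,0,0,0.2]]]'
```

```text
clock: 17.2
position: [0.5347, 0.2363, 0.1378]
tool_rot: [3.141, 0.001, -0.154]
force: [-0.2, -0.7, -2.4]
grip_width: 0.0382
finger_force: 72.3
clock: 17.4
position: [0.535, 0.2367, 0.1367]
tool_rot: [-3.141, -0.0, -0.154]
force: [0.4, -0.0, -2.5]
grip_width: 0.0383
finger_force: 72.3
```

```bash
python3 -m jog '[[[0,0,1,0,0,0,0.2],[0,0,1,0,0,0,0.2],[0,0,0,0,0,0,0.2]]]'
python3 -m jog '[[[0,0,1,0,0,0,0.2],[0,0,0,0,0,0,0.2],[0,0,0,0,0,0,0.2]]]'
```

```text
clock: 17.7
position: [0.5348, 0.2366, 0.1344]
tool_rot: [-3.142, -0.0, -0.154]
force: [-0.9, -0.2, -2.3]
grip_width: 0.0385
finger_force: 72.3
clock: 18.0
position: [0.5349, 0.2366, 0.1336]
tool_rot: [-3.141, -0.0, -0.154]
force: [-0.8, -0.8, 3.1]
grip_width: 0.0382
finger_force: 72.9
```

Contact came at the expected height, with the force going from -2.3 to +3.1 N. Now I'll release and back off.

```bash
python3 -m jog '[[[0,0,0.3,0,0,0,0.3],[0,0,0,0,0,0,0.46],[0,0,0,0,0,0,0.5],[0,0,0,0,0,0,0.75],[0,0,0,0,0,0,0.75]]]' 20
python3 -m jog '[[[0,0,-10,0,0,0,0.8],[0,0,-25,0,0,0,0.8],[0,0,-40,0,0,0,0.8],[-40,0,-25,0,0,0,0.8],[-40,0,0,0,0,0,0.8]]]'
python3 -m jog '[[[0,0,0,0,0,0,0.8],[0,0,0,0,0,0,0.8]]]'
python3 - <<'E'
from h import *
o=bot.observe(); f=bot.grab_frame("wrist"); s=bot.grab_frame("side"); print(o["position"],o["tool_rot"],o["clock"])
a=cv2.resize(f["img"][:,:,::-1][20:300,130:370],(480,560),interpolation=2); b=cv2.resize(s["img"][:,:,::-1][205:275,150:230],(320,280),interpolation=2)
c=np.zeros((560,800,3),np.uint8); c[:,:480]=a; c[:280,480:]=b; b2=cv2.resize(s["img"][:,:,::-1][120:220,150:350],(320,160),interpolation=2); c[300:460,480:]=b2
cv2.imwrite("pics/end.png",c)
np.savez("w6.npz",K=f["intrinsics"],T=f["tool_from_camera"],p=o["position"],r=o["tool_rot"])
for q in("bar_1","fixture","wrench","oil","tooltray"): print(q,[np.round(d["xyz"],3).tolist() for d in bot.spot_point(q,s)])
E
```

```text
clock: 18.5
position: [0.5349, 0.2365, 0.1331]
tool_rot: [-3.142, -0.0, -0.154]
force: [0.9, 0.1, 0.3]
grip_width: 0.0638
finger_force: 0.0
clock: 19.0
position: [0.4562, 0.2491, 0.2365]
tool_rot: [-3.138, -0.004, -0.156]
force: [0.1, 1.4, -0.9]
grip_width: 0.0686
finger_force: 0.0
clock: 19.2
position: [0.4556, 0.2492, 0.2341]
tool_rot: [-3.141, -0.001, -0.153]
force: [0.6, 0.1, -0.5]
grip_width: 0.0685
finger_force: 0.0
[0.45563289 0.2491963  0.23412127] [-3.14064523e+00 -9.09291950e-04 -1.53163834e-01] 19.2
bar_1 [[0.343, 0.132, 0.017], [0.701, -0.38, 0.022], [0.537, 0.238, 0.069], [0.474, -0.291, 0.03], [0.453, -0.356, 0.035], [0.475, -0.298, 0.004], [0.254, -0.382, 0.019]]
fixture [[0.536, 0.241, 0.001]]
wrench [[0.711, -0.015, -0.001]]
oil [[0.716, 0.174, 0.0]]
tooltray [[0.712, 0.175, 0.002], [0.736, -0.206, -0.002]]
```

View pics/end.png

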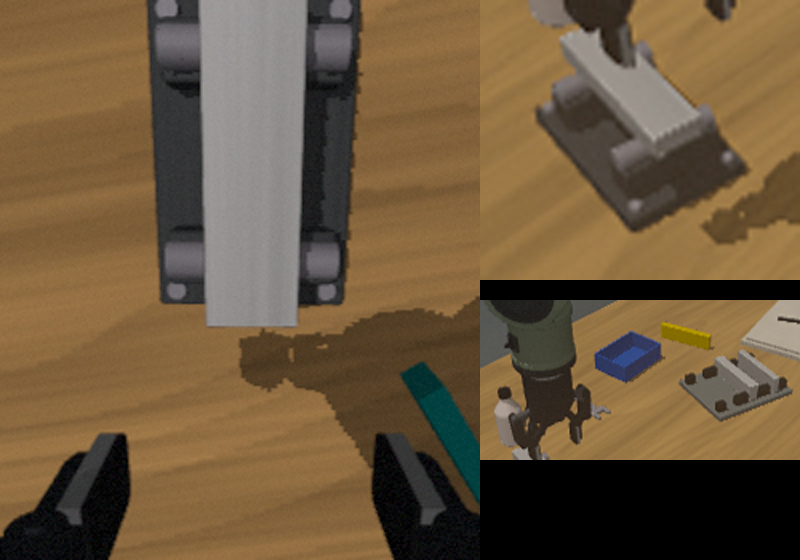

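The bar lies flat across both rollers. One last numeric check of its near end against the plate: plate (160–343,302), bar (207–297,327).

Run:
```python
from h import *
d=np.load("w6.npz"); K,Rm,t=wcam({"intrinsics":d["K"],"tool_from_camera":d["T"]},{"position":d["p"],"tool_rot":d["r"]})
u=np.array([np.cos(-.152),np.sin(-.152),0]); n=np.array([-u[1],u[0],0])
f=lambda c,z:toplane(K,Rm,t,np.array(c)/2+[130,20],z)
p=f([(160,302),(343,302)],.014).mean(0)+.075*u
b=f([(207,327),(297.5,327)],.075).mean(0)+.070*u
print(p,b,"along",((b-p)@u*1000).round(1),"across",((b-p)@n*1000).round(1))
L=f([(201,20),(306,20),(297.5,320),(207,320)],.075); e=L[0]+L[1]-L[2]-L[3]; print("bar yaw",np.arctan2(e[1],e[0]).round(3))
q=f([(160,300),(150,40)],.014); e=q[1]-q[0]; q=f([(343,300),(357,40)],.014); e=e+q[1]-q[0]; print("plate yaw",np.arctan2(e[1],e[0]).round(3))
```

```text
[0.53558217 0.2373134  0.014     ] [0.53437032 0.23718036 0.075     ] along -1.2 across -0.3
bar yaw -0.156
plate yaw -0.16
```

Centred to about 1 mm and square to within 0.01 rad, the bystanders haven't moved, and the gripper is clear. Handing in.

```bash
python3 -c "
from workcell import bot
print(bot.job_done())"
```

```text
the job is handed in; nothing more can be done
None
```

I pinched all three bars and found the 20 mm one. I laid it flat on the bench and let go, then took it again by its long edges and set it across both rollers, centred to about 1 mm and square. The 16 and 24 mm bars are still in their slots, and the job was handed in at about 19 s.

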